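Select the drive speed of a pottery trimming wheel and start it

TASK

Put the trimming wheel into the gear with the green marker: pull the sprung red selector knob up, turn it that way, and feel for the notch near the green marker without forcing the pin, until the knob snaps fully down. Then press the yellow start button all the way in once the knob is seated, and let go of everything. Do not let the knob drop into the orange gear, and do not disturb the cup on the wheel, the jar, the scraper or the wooden batten.

Things in the scene. Friction and masses are not known exactly. Their poses are not given: they have to be found in the camera images.
- selector: Fixed boss under the knob on the blue box. Origin on the knob's vertical axis at deck level (70 mm above the table), z up, x = neutral direction (selector_turn zero). The markers stand at +60 and -60 deg from x, 66 mm from the axis. The knob's pin rides on a hidden notch ring (34 mm radius): a wide neutral recess (0.1 to 0.6 rad free turn either side), a land, one narrow gear notch each side.
- selector_grip (a point): Point to grip, on the knob's axis in its red T-bar: 64 mm long, 16 mm wide (pinch across the 16 mm), 28 mm high; 10 mm below the bar's top, 18 mm above its underside, 30 mm above the top of the black skirt disc (86 mm across) under it; 58 mm above the deck when down. x along the bar to the pointer. Turns and lifts with the knob.
- pointer_tip (a point): Tip of the white pointer at the edge of the black skirt disc, 50 mm from the knob's axis, in line with the red bar. Shows which way the knob points.
- selector_turn (a joint): Knob angle (rad): 0 = neutral, + = counter-clockwise from above, stops at +-1.7; starts near 0. Gear notches near +1.05 and -1.05, each with only 0.035 rad play either way for the 7 mm pin; the ring is clamped by hand, so both notches sit together 0.06 to 0.27 rad off the markers, unseen. Lands about 0.4 rad wide lie on both sides of each notch. Friction 0.03 N m.
- selector_lift (a joint): How far the knob is up (m): 0 = fully down, 0.016 = upper stop. Spring and weight pull down 7 N (down) to 12 N (top). Above 0.008 the pin clears the lands; let down on a land it rests at 0.008. Let loose over a notch, or nudged round loosely held until over it, it snaps to 0. Turning on then forces the pin against the notch wall: keep pin force on the ring under 25 N (10 N at rest on a land).
- machine: Blue drive box of the trimming wheel, 180 x 360 x 70 mm, fixed. Origin under its centre. The selector stands 90 mm to its -y side, the round aluminium wheel head (164 mm across, face 94 mm above the table) 90 mm to its +y side. It carries the notch ring.
- green_marker: Green disc, 18 mm across, 10 mm high, fixed on the deck 66 mm from the knob's axis: marks the wanted gear. Origin at the centre of its underside. It may be on either side of the neutral direction.
- orange_marker: Orange disc of the same size at the other gear. Origin at the centre of its underside.
- start (a joint): Travel of the start button (m): 0 = out, 0.006 = fully pressed. It springs back by itself; about 5 N presses it fully.
- start_top (a point): Centre of the top face of the yellow start button, 32 mm across, which faces up on a fixed grey box (100 x 90 x 50 mm); about 72 mm above the table when out. It goes straight down.
- cup: Brown clay cup, 84 mm across, 70 mm high, standing loose in the middle of the wheel head. Origin at the centre of its underside. Leave alone.
- jar: Amber jar, 56 mm across, 85 mm high, behind the start box. Leave alone.
- clay_knife: Broad flat scraper, 190 mm long, lying near the robot. Leave alone.
- batten: Wooden batten 60 x 180 x 30 mm. Leave alone.
There are look-alikes about, which are no part of the job. Of the things shaped like the part that bears start, the grey one is meant.

How it is judged:
By the outcome, as a careful person would: the job done as asked, in the order asked, and still so for the second after the job is handed in, with the robot touching nothing.
It also fails if it takes over 58 s, if anything falls off the work surface, if the arm or the gripper's body presses on something with over 40 N, if the wrist force passes 120 N, or if a joint passes its speed limit or range.

ROBOT

A 6-joint arm with a two-finger parallel gripper is mounted at the origin on the work surface. World frame = base frame: x ahead of the robot, y to its left, z up, the work surface at z = 0. Lengths are in m, angles in rad, forces in N, time in s.
With the tool pointing down it reaches from about 0.3 to 0.875 m from the base axis. Payload 6.4 kg.
Tool frame: the origin (TCP) lies midway between the tips of the shut fingers; the grasp point (between the pads) lies 19 mm behind it; z points along the fingers, y is the line along which they close (so a half turn about z gives the same grasp; the last joint's range is limited). The gripper opens to 85 mm and grips with 20 to 120 N. Pads are 22 mm wide; open, the fingers measure 114 mm over their backs; the gripper's body (76 mm by 85 mm) begins 54 mm behind the grasp point. The pads swing forward as they close: fully open they stand 13 mm farther back than shut.
Start: joints at [-1.327, 0.181, 1.607, -0, 1.354, -0.206], TCP at [0.25, -0.518, 0.231] pointing down, gripper open.
Joint ranges: [-2.99, 2.99], [-0.89, 2.07], [0.3, 2.58], [-1.14, 4.28], [0, 2.63], [-3.12, 3.12]. Speed limits (rad/s): [2.57, 2.57, 3.01, 3.14, 3.14, 3.14].

INTERFACE

Orientations are given as [roll, pitch, yaw] about the fixed x, y, z axes, in that order (R = Rz(yaw) Ry(pitch) Rx(roll)).
In Python, from bench import * gives the robot as it stands.
- The arm moves only by the shell command python3 -m pendant 'ROWS' [OPENING] [FORCE]. ROWS is a JSON object of lists of equal length, an entry for each row: "xyz": the shift along the tool's x, y, z in m, a list of three; "twist": the turn about the tool's z in rad. A call has 1 to 5 rows; each row is the pose to reach, as a shift and turn from the pose commanded when the call began, along the tool's axes at that moment; what a row does not reach only later rows make up. A row lasts 1/12 s, in which the tool goes at most 41.7 mm and 7.16 degrees, less where a joint would pass 70% of its speed; a pose out of reach is approached as far as the arm can. A call with a gripper value outside its range is refused whole. OPENING is the opening, from 0 (shut) to 1 (fully open), set as the call begins (- or left out, the last holds). The fingers move at their own pace and stop on an object; FORCE is the grip in N (left out, the last holds). Time passes only in rows, so rows that repeat a pose let the fingers close. It gives the time, the measured TCP pose, the force, the opening and the grip force at its end, in the units of the state.
- get_obs(): the state, without advancing time (a new reading comes with each control period).
- read_camera(name): name is "scene" or "top" or "wrist"; returns the picture (480x640x3 uint8, red, green, blue); there is no depth.
- camera_info(name): a dict with "fovy" (degrees; the focal length in pixels is half the picture's height over the tangent of half this angle, whatever the lens; pixels are square), "cx", "cy" (the principal point, pixels), "world_to_cam" (4x4, takes a point from world to camera coordinates); the wrist camera has in their place "tool_from_camera" (4x4, takes a point from camera to tool coordinates, whose origin is the TCP and whose axes are the flange's). Camera axes: x right, y up, looking along -z (the intrinsics and any distortion apply to the point x, -y, -z); pixel columns grow to the right and rows downward; lengths in m; the calibration is good to about 2 mm. The wrist camera is an equidistant fisheye: a pixel r from the principal point sees the ray r / f radians off the axis. A picture is of the moment at which its call begins: read the wrist's pose just before it. camera_info takes no time and is no camera call.
- hand_in(): hands the job in; it is judged then, once.
The state is a dict: "time_s": time; "joint_pos": joint angles; "qvel": joint speeds; "tau": joint torques, N m; "position": TCP position; "ee_rot": TCP orientation; "ft_force": force on the tool from outside, world axes, zero at the start; "torque": the same for the moment, N m; "grip_width": opening from 0.0 (shut) to 1.0 (fully open); "finger_force": force on a finger pad.
Only numpy, scipy, OpenCV 4.12 (cv2) and the standard library are available. Lean on these libraries where they do the work, as an engineer would, in place of code of your own. Each camera call takes 0.05 s, during which the arm holds its last target. There are 200 camera calls.

## Working session

There is one attempt and no reset: what is moved stays moved. The work goes in short steps, Python scripts to look and compute and a shell command to move; the robot and the scene stay as the last step left them, time stands still between calls to the robot, and variables do not carry over. Pictures are saved under pics/ and viewed, at most 10 in all, crops included, and the job is handed in when it is done.

```bash
mkdir -p pics; ls; python3 - <<'E'
from bench import *
import cv2
o=get_obs();print({k:(v if not hasattr(v,'round') else v) for k,v in o.items()})
for n in("scene","top"):
    im=read_camera(n);cv2.imwrite(f"pics/{n}0.png",im[:,:,::-1]);print(camera_info(n))
print(camera_info("wrist"))
E
```

```text
pics
{'time_s': 0.0, 'joint_pos': array([-1.32728600e+00,  1.81548621e-01,  1.60801631e+00,  1.67833349e-05,
        1.35377913e+00, -2.06310981e-01]), 'qvel': array([-0.00094406, -0.00114323,  0.00113596,  0.00044637, -0.00055523,
        0.00047183]), 'tau': array([ 6.65486168e-04, -4.44870687e+01, -3.51330721e+01, -1.62580832e-04,
        9.24299704e-03, -1.22634660e-05]), 'position': array([ 0.24989211, -0.51724944,  0.23037587]), 'ee_rot': array([-3.13988175e+00, -3.74811780e-04,  4.49817362e-01]), 'ft_force': array([ 0.02594433,  0.73912144, -0.90316187]), 'torque': array([-0.02891326, -0.00747963, -0.07929634]), 'finger_force': 0.0, 'grip_width': 1.002129304727155}
{'fovy': 54.81424329762189, 'cx': 319.9439354437435, 'cy': 242.69884109562216, 'world_to_cam': array([[ 0.43373886,  0.90103656,  0.00192672, -0.13346138],
       [-0.58112058,  0.278103  ,  0.7648252 ,  0.25129105],
       [ 0.68859965, -0.33285407,  0.64423497, -1.31449001],
       [ 0.        ,  0.        ,  0.        ,  1.        ]])}
{'fovy': 43.51539448033925, 'cx': 318.83603834054395, 'cy': 251.90359950653306, 'world_to_cam': array([[ 0.00890038, -0.99987859,  0.01279028, -0.12070308],
       [ 0.9869707 ,  0.01083902,  0.16053459, -0.51930779],
       [-0.16065374,  0.01119481,  0.98694734, -1.4747753 ],
       [ 0.        ,  0.        ,  0.        ,  1.        ]])}
{'fovy': 65.70646984690485, 'cx': 314.8607515373995, 'cy': 233.3627377254567, 'tool_from_camera': array([[ 1.01387270e-03,  9.49369598e-01,  3.14159734e-01,
         7.99376477e-02],
       [ 9.99999453e-01, -1.04362007e-03, -7.35007541e-05,
        -7.63129883e-04],
       [ 2.58084023e-04,  3.14159637e-01, -9.49370136e-01,
        -1.41473013e-01],
       [ 0.00000000e+00,  0.00000000e+00,  0.00000000e+00,
         1.00000000e+00]])}
```

View pics/top0.png

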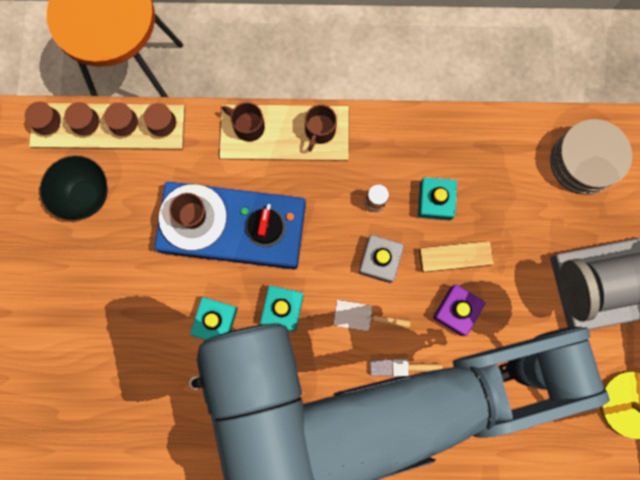

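View pics/scene0.png

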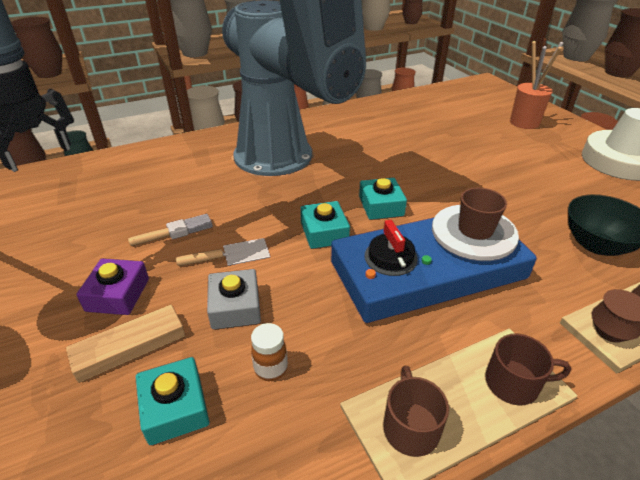

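```bash
cat > h.py <<'E'
from bench import *
import numpy as np, cv2
from scipy.spatial.transform import Rotation as R
def ray(n,u,v):
    c=camera_info(n);f=240/np.tan(np.radians(c['fovy']/2));M=c['world_to_cam']
    d=np.array([(u-c['cx'])/f,-(v-c['cy'])/f,-1]);return -M[:3,:3].T@M[:3,3],M[:3,:3].T@d
def onplane(n,u,v,z):
    o,d=ray(n,u,v);return o+d*(z-o[2])/d[2]
def tri(u1,u2):
    (a,d),(b,e)=ray("top",*u1),ray("scene",*u2)
    s=np.linalg.lstsq(np.c_[d,-e],b-a,rcond=None)[0];p,q=a+d*s[0],b+e*s[1]
    return (p+q)/2,np.linalg.norm(p-q)
def blobs(im,lo,hi,amin=8):
    m=cv2.inRange(cv2.cvtColor(im,cv2.COLOR_RGB2HSV),lo,hi)
    n,l,s,c=cv2.connectedComponentsWithStats(m)
    return [(np.round(c[i],1).tolist(),int(s[i,4])) for i in range(1,n) if s[i,4]>=amin]
def tool():
    o=get_obs();T=np.eye(4);T[:3,:3]=R.from_euler('xyz',o['ee_rot']).as_matrix();T[:3,3]=o['position'];return T,o
E
python3 - <<'E'
from h import *
out=[]
for n,(x0,x1,y0,y1) in dict(top=(150,500,170,340),scene=(190,540,150,320)).items():
    im=cv2.imread(f"pics/{n}0.png");c=im[:,:,::-1].copy()
    k=np.zeros_like(c);k[y0:y1,x0:x1]=c[y0:y1,x0:x1]
    for nm,lo,hi in(("green",(45,120,80),(75,255,255)),("orange",(3,150,180),(12,255,255)),("yellow",(24,150,120),(33,255,255)),("red",(0,200,120),(2,255,255)),("red2",(174,180,100),(180,255,255)),("blue",(108,150,50),(125,255,255))):
        print(n,nm,blobs(k,lo,hi))
    out.append(cv2.resize(im[y0:y1,x0:x1],None,fx=2.2,fy=1.7*1,interpolation=cv2.INTER_CUBIC))
cv2.imwrite("pics/c1.png",np.vstack(out))
E
```

```text
top green [([244.2, 210.8], 33)]
top orange [([222.2, 180.5], 489), ([286.4, 236.2], 2772), ([341.8, 170.8], 12), ([357.1, 172.7], 52), ([474.0, 186.1], 506), ([423.0, 176.2], 9), ([443.3, 176.1], 9), ([170.2, 179.3], 33), ([180.4, 178.8], 17), ([377.7, 180.9], 43), ([398.2, 191.7], 353), ([364.5, 185.9], 43), ([158.3, 186.9], 13), ([155.5, 196.0], 12), ([304.1, 192.9], 8), ([445.5, 228.4], 1864), ([151.3, 211.2], 17), ([364.1, 211.3], 41), ([402.9, 213.1], 94), ([319.5, 218.7], 22), ([289.4, 216.6], 17), ([326.7, 215.5], 10), ([375.7, 217.1], 10), ([455.6, 218.4], 10), ([419.4, 222.8], 13), ([430.4, 224.2], 55), ([344.2, 225.0], 14), ([319.4, 229.2], 9), ([324.0, 227.9], 9), ([331.3, 227.3], 10), ([330.4, 240.2], 38), ([495.6, 246.8], 100), ([346.2, 254.1], 192), ([184.2, 260.3], 281), ([153.1, 256.5], 15), ([332.6, 256.9], 10), ([408.7, 260.0], 13), ([151.2, 262.5], 8), ([496.0, 267.7], 37), ([233.0, 263.4], 10), ([324.7, 265.5], 53), ([406.1, 266.2], 8), ([354.4, 271.8], 23), ([414.8, 270.2], 14), ([487.8, 266.4], 8), ([273.7, 268.6], 9), ([475.3, 268.4], 10), ([267.4, 272.6], 19)
[... 2563 characters left out ...]
32), ([360.5, 277.8], 8), ([346.4, 280.9], 18), ([381.3, 280.5], 11), ([450.2, 280.8], 9), ([476.3, 279.1], 10), ([375.2, 282.9], 8), ([392.1, 281.8], 8), ([440.4, 292.0], 55), ([454.8, 287.5], 76), ([354.8, 290.6], 60), ([425.1, 284.0], 12), ([474.5, 284.1], 10), ([485.1, 286.7], 19), ([378.8, 288.1], 9), ([405.5, 289.7], 12), ([420.1, 296.3], 87), ([476.8, 289.2], 8), ([411.5, 290.7], 11), ([376.3, 293.5], 23), ([432.2, 295.3], 16), ([403.6, 300.7], 69), ([363.4, 305.7], 49), ([381.1, 302.7], 25), ([433.7, 300.3], 12), ([388.8, 302.2], 8), ([400.1, 302.4], 10), ([426.8, 303.2], 13), ([372.4, 308.2], 14), ([386.6, 310.1], 43), ([359.4, 308.6], 8), ([398.4, 309.6], 10), ([379.2, 317.1], 11)]
```

View pics/c1.png

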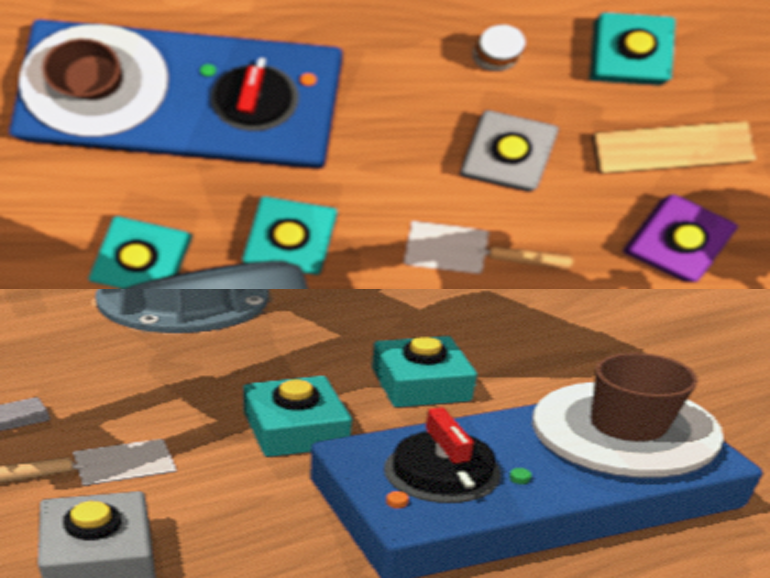

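The crop shows one red T-bar (top 263,224) with green marker at (244,211) on its counter-clockwise side and orange at (289,217); five yellow buttons: teal (441,195), (281,307), (211,320), purple (463,309), grey (383,256) – the grey is meant.

```bash
python3 - <<'E'
from h import *
G=onplane("top",244.4,210.9,.080);O=onplane("top",289.6,216.4,.080);print("G,O",G,O,np.linalg.norm(G-O))
print(tri((244.4,210.9),(426.3,259.5)),tri((289.6,216.4),(370.3,272.5)))
for a,b in(((244.4,210.9),(426.3,259.5)),((289.6,216.4),(370.3,272.5))): print("scene",onplane("scene",*b,.08))
Gm=(G+onplane("scene",426.3,259.5,.08))/2;Om=(O+onplane("scene",370.3,272.5,.08))/2
m=(Gm+Om)/2;d=(Gm-Om)[:2];d/=np.linalg.norm(d);neu=np.array([d[1],-d[0]]);ax=m[:2]-.033*neu
print("axis",ax,"neutral yaw",np.arctan2(neu[1],neu[0]))
im=cv2.imread("pics/top0.png")[:,:,::-1].copy()
hsv=cv2.cvtColor(im,cv2.COLOR_RGB2HSV)
m=(((hsv[...,0]<=3)|(hsv[...,0]>174))&(hsv[...,1]>170)&(hsv[...,2]>90)).astype(np.uint8)
m[:205]=0;m[245:]=0;m[:,:250]=0;m[:,280:]=0
c=cv2.findContours(m,0,2)[0];c=max(c,key=cv2.contourArea);r=cv2.minAreaRect(c);print(r)
P=np.array([onplane("top",*p,.138)[:2] for p in cv2.boxPoints(r)]);print("bar",P.mean(0),[np.linalg.norm(P[i]-P[i-1]) for i in range(4)])
e=max((P[i]-P[i-1] for i in range(4)),key=np.linalg.norm);print("bar yaw",np.arctan2(e[1],e[0]))
print("start",onplane("top",382.7,256.1,.072),tri((382.7,256.1),(231.5,284)),onplane("scene",231.5,284,.072))
E
```

```text
G,O [0.61558696 0.07073407 0.08      ] [ 0.60293126 -0.04172322  0.08      ] 0.1131671727396566
(array([0.61721287, 0.07160578, 0.07324887]), np.float64(0.00020900093722493217)) (array([ 0.60396556, -0.04164815,  0.07508978]), np.float64(0.00026111604193098276))
scene [0.62295635 0.06638408 0.08      ]
scene [ 0.60820018 -0.04469892  0.08      ]
axis [0.57966404 0.01669058] neutral yaw -0.12201687775642366
((263.423095703125, 222.38462829589844), (8.432992935180664, 26.08344268798828), 11.309932708740234)
bar [0.57478905 0.01800127] [np.float64(0.020035419384035438), np.float64(0.06319822344583337), np.float64(0.020178047155762387), np.float64(0.06317829951434677)]
bar yaw -0.16878403298874434
start [ 0.50693164 -0.27335871  0.072     ] (array([ 0.50884819, -0.27429289,  0.06047724]), np.float64(0.0008996254319823352)) [ 0.52062948 -0.27606201  0.072     ]
```

```bash
cat >> h.py <<'E'
def rel(p,yaw):
    T,o=tool();d=T[:3,:3].T@(np.array(p)-T[:3,3]);tw=-(yaw-o['ee_rot'][2]);print("shift",d.round(4),"twist",round((tw+np.pi)%(2*np.pi)-np.pi,3))
def wray(T,u,v):
    c=camera_info("wrist");f=240/np.tan(np.radians(c['fovy']/2));a=np.array([u-c['cx'],v-c['cy']]);r=np.hypot(*a);th=r/f
    d=np.array([*(np.sin(th)*a*[1,-1]/max(r,1e-9)),-np.cos(th)]);W=T@c['tool_from_camera'];return W[:3,3],W[:3,:3]@d
def wplane(T,u,v,z):
    o,d=wray(T,u,v);return o+d*(z-o[2])/d[2]
E
python3 -m pendant '{"xyz":[[0.035,-0.022,0],[0.07,-0.044,0],[0.105,-0.066,0],[0.14,-0.09,0],[0.175,-0.113,0]],"twist":[0.1,0.2,0.3,0.4,0.5]}' 1 40
python3 -m pendant '{"xyz":[[0.035,0,0],[0.07,0,0],[0.1,0,0],[0.13,0,0],[0.16,0,0]],"twist":[0.025,0.05,0.075,0.1,0.115]}'
python3 -c "
from h import *
rel([.576,.018,.2],-.165)"
```

```text
time_s: 0.52
position: [0.3583, -0.3389, 0.2308]
ee_rot: [-3.141, 0.0, -0.056]
ft_force: [0.2, -0.4, 0.3]
grip_width: 1.004
finger_force: 0.0
time_s: 0.93
position: [0.5192, -0.3482, 0.2308]
ee_rot: [-3.141, 0.001, -0.166]
ft_force: [-0.6, -0.5, 0.2]
grip_width: 0.999
finger_force: 0.0
shift [-0.0045 -0.3706  0.0309] twist -0.001
```

```bash
python3 -m pendant '{"xyz":[[0,-0.04,0],[0,-0.08,0],[0,-0.12,0],[0,-0.16,0.01],[0,-0.2,0.02]],"twist":[0,0,0,0,0]}'
python3 -m pendant '{"xyz":[[0,-0.04,0.01],[0,-0.08,0.01],[0,-0.12,0.01],[0,-0.16,0.01],[-0.004,-0.17,0.01]],"twist":[0,0,0,0,0]}'
python3 -m pendant '{"xyz":[[0,0,0],[0,0,0]],"twist":[0,0]}'
python3 - <<'E'
from h import *
T,o=tool();im=read_camera("wrist");cv2.imwrite("pics/w1.png",im[:,:,::-1]);np.save("w1T.npy",T)
for nm,lo,hi in(("green",(45,120,60),(75,255,255)),("orange",(3,190,180),(14,255,255)),("red",(0,180,90),(3,255,255)),("red2",(174,180,90),(180,255,255))):
    print(nm,blobs(im,lo,hi,60))
rel([.576,.018,.2],-.165)
E
```

```text
time_s: 1.35
position: [0.5509, -0.1499, 0.2112]
ee_rot: [3.141, -0.001, -0.166]
ft_force: [0.5, -0.2, 0.3]
grip_width: 0.996
finger_force: 0.0
time_s: 1.77
position: [0.5748, 0.0221, 0.2009]
ee_rot: [-3.14, 0.001, -0.161]
ft_force: [0.2, -0.2, 0.2]
grip_width: 0.998
finger_force: 0.0
time_s: 1.93
position: [0.5743, 0.0171, 0.2009]
ee_rot: [3.141, 0.001, -0.163]
ft_force: [0.8, -1.2, -0.9]
grip_width: 0.996
finger_force: 0.0
green [([231.3, 180.5], 426)]
orange [([310.6, 282.5], 207)]
red [([310.1, 241.4], 2462)]
red2 []
shift [ 0.0012 -0.0021  0.001 ] twist 0.0
```

View pics/w1.png

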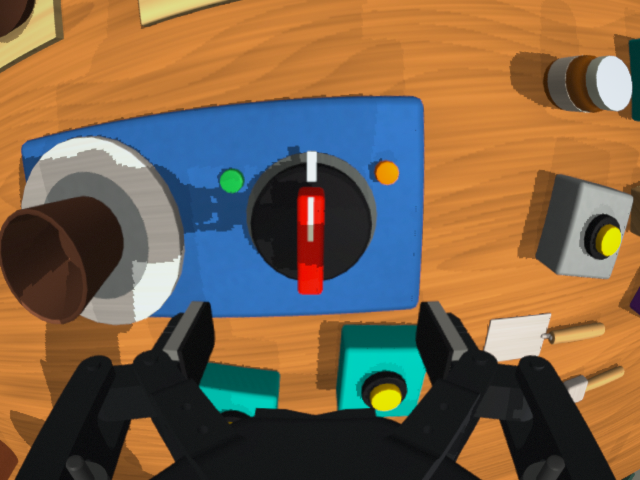

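The wrist view shows the bar vertical (311, 187–293), pointer tip (311,153), green (231,180) left, orange (387,173) right, cup well clear, grey button at (608,241).

```bash
python3 - <<'E'
from h import *
T=np.load("w1T.npy")
G=wplane(T,231.3,180,.079);O=wplane(T,387.2,173,.079)
m=(G+O)[:2]/2;d=(G-O)[:2];print(G,O,np.linalg.norm(d));d/=np.linalg.norm(d);n=np.array([d[1],-d[0]])
print("axis",m-.033*n,"yaw",np.arctan2(n[1],n[0]))
a=wplane(T,311.5,188,.138)[:2];b=wplane(T,310.5,266,.138)[:2]
print("bar far",a,"pointer",wplane(T,311.5,153,.098))
e=wplane(T,311.5,188,.138);f=wplane(T,310.5,293,.11);print(f"near low {f}, mid {(e+f)/2} len {np.linalg.norm(e-f)}")
print("skirt c",wplane(T,310,216,.098),"yaw bar/ptr",np.arctan2(*(wplane(T,311.5,153,.098)-f)[1::-1]))
print("start",wplane(T,608,241,.072))
E
```

```text
[0.61707763 0.07192804 0.079     ] [ 0.60370213 -0.04062735  0.079     ] 0.11334734041931686
axis [0.57762045 0.01954449] yaw -0.11828014983246558
bar far [0.61279239 0.01278762] pointer [0.62815729 0.01060305 0.098     ]
near low [0.53388181 0.02691343 0.11      ], mid [0.5733371  0.01985052 0.124     ] len 0.08491418240186849
skirt c [0.58585619 0.01866073 0.098     ] yaw bar/ptr -0.17131180984627892
start [ 0.5098848  -0.26540192  0.072     ]
```

```bash
python3 -m pendant '{"xyz":[[0.003,-0.0025,0.03],[0.003,-0.0025,0.06],[0.003,-0.0025,0.08],[0.003,-0.0025,0.091],[0.003,-0.0025,0.091]],"twist":[0.007,0.007,0.007,0.007,0.007]}'
python3 -c "
from h import *
T,o=tool();im=read_camera('wrist');cv2.imwrite('pics/w2.png',im[:,:,::-1])
rel([.578,.019,.109],-.17);print(o['ft_force'],o['torque'])"
```

```text
time_s: 2.4
position: [0.576, 0.0174, 0.1074]
ee_rot: [3.141, 0.005, -0.175]
ft_force: [-0.1, 0.8, -0.5]
grip_width: 0.999
finger_force: 0.0
shift [ 0.0004 -0.0016  0.0004] twist -0.004
[-0.13813765  0.80625713 -0.51963579] [0.02596304 0.05467969 0.03667568]
```

View pics/w2.png

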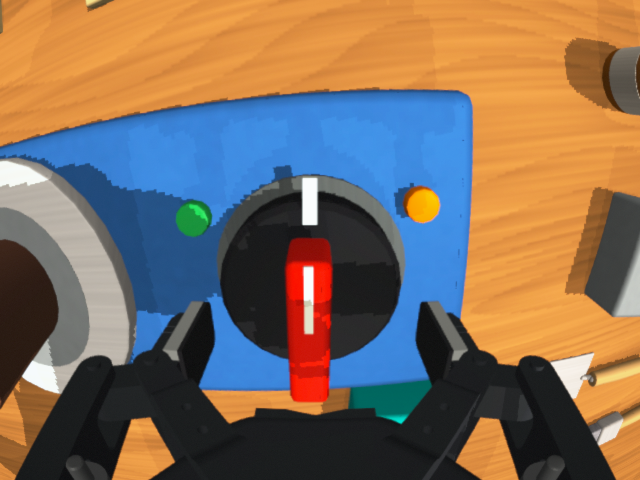

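```bash
python3 -m pendant '{"xyz":[[0,-0.0015,0],[0,-0.0015,0],[0,-0.0015,0],[0,-0.0015,0],[0,-0.0015,0]],"twist":[0,0,0,0,0]}' 0 50
python3 -m pendant '{"xyz":[[0,0,0],[0,0,0],[0,0,0],[0,0,0],[0,0,0]],"twist":[0,0,0,0,0]}'
python3 -c "
from h import *
T,o=tool();print(T[:3,3],o['ft_force'],o['torque'])"
```

```text
time_s: 2.87
position: [0.5788, 0.0202, 0.1112]
ee_rot: [3.142, -0.002, -0.172]
ft_force: [0.6, -0.5, -0.9]
grip_width: 0.292
finger_force: 0.0
time_s: 3.28
position: [0.5786, 0.0197, 0.1111]
ee_rot: [3.141, -0.001, -0.172]
ft_force: [-1.8, -3.3, 5.2]
grip_width: 0.173
finger_force: 49.9
[0.57860603 0.01966623 0.11110463] [-1.7709736  -3.3113377   5.24830144] [-0.50967847  0.4385855  -0.04928748]
```

```bash
python3 -m pendant '{"xyz":[[0,0,-0.003],[0,0,-0.006],[0,0,-0.009],[0,0,-0.0125],[0,0,-0.0125]],"twist":[0,0,0,0,0]}'
python3 -m pendant '{"xyz":[[0,0,0],[0,0,0]],"twist":[0,0]}'
python3 -c "
from h import *
T,o=tool();print(T[:3,3],o['ft_force'],o['torque'])"
```

```text
time_s: 3.7
position: [0.5783, 0.0197, 0.1218]
ee_rot: [3.141, -0.0, -0.172]
ft_force: [3.6, -4.5, -11.0]
grip_width: 0.181
finger_force: 48.9
time_s: 3.87
position: [0.5783, 0.0197, 0.1213]
ee_rot: [3.141, -0.0, -0.172]
ft_force: [5.4, -4.4, -10.8]
grip_width: 0.179
finger_force: 48.9
[0.57829681 0.01973717 0.12133798] [  5.40813093  -4.38863476 -10.81310179] [-0.66214541 -0.95655719  0.09368045]
```

```bash
python3 -m pendant '{"xyz":[[0,0,-0.0015],[0,0,-0.0015],[0,0,-0.0015],[0,0,-0.0015],[0,0,-0.0015]],"twist":[-0.08,-0.16,-0.24,-0.32,-0.4]}'
python3 -m pendant '{"xyz":[[0,0,0],[0,0,0],[0,0,0],[0,0,0],[0,0,0]],"twist":[-0.09,-0.18,-0.27,-0.35,-0.35]}'
python3 -c "
from h import *
T,o=tool();print(T[:3,3],o['ft_force'],o['torque']);im=read_camera('wrist');cv2.imwrite('pics/w3.png',im[:,:,::-1])"
```

```text
time_s: 4.28
position: [0.5782, 0.0198, 0.1227]
ee_rot: [3.141, 0.0, 0.231]
ft_force: [5.0, -4.2, -10.7]
grip_width: 0.181
finger_force: 48.8
time_s: 4.7
position: [0.5781, 0.0199, 0.1226]
ee_rot: [-3.142, 0.001, 0.582]
ft_force: [6.2, -4.0, -10.8]
grip_width: 0.177
finger_force: 48.9
[0.5781219  0.01990985 0.12262844] [  6.21859326  -3.98410962 -10.84444263] [-0.6292757  -0.96832505  0.02693278]
```

View pics/w3.png

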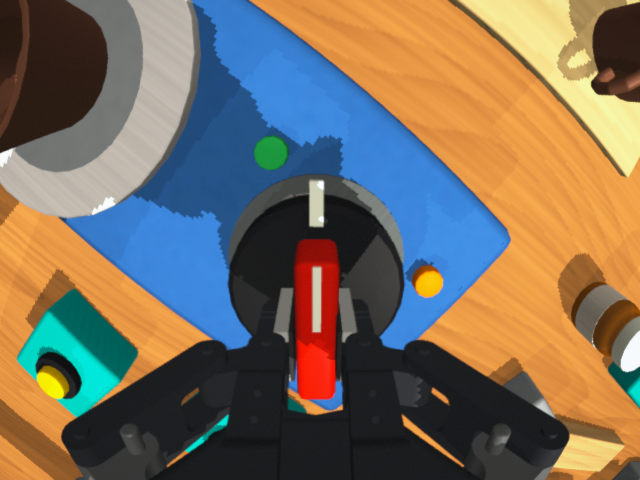

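The knob turned with the gripper: bar and pointer (317,180–390) still in line with the pads, green marker at (271,152) now just left of the pointer.

```bash
python3 -m pendant '{"xyz":[[0,0,0.001],[0,0,0.002],[0,0,0.003],[0,0,0.003]],"twist":[0,0,0,0]}'
python3 -m pendant '{"xyz":[[0,0,0.001],[0,0,0.001]],"twist":[0,0]}'
python3 -m pendant '{"xyz":[[0,0,0.001],[0,0,0.001]],"twist":[0,0]}'
```

```text
time_s: 5.08
position: [0.5781, 0.0199, 0.1196]
ee_rot: [-3.142, 0.001, 0.578]
ft_force: [3.7, -2.7, -10.4]
grip_width: 0.178
finger_force: 49.0
time_s: 5.25
position: [0.5782, 0.0199, 0.1192]
ee_rot: [-3.142, 0.001, 0.578]
ft_force: [3.5, -4.1, -9.2]
grip_width: 0.177
finger_force: 49.0
time_s: 5.42
position: [0.5782, 0.0199, 0.1192]
ee_rot: [3.141, 0.0, 0.578]
ft_force: [0.9, -4.6, -5.0]
grip_width: 0.178
finger_force: 49.7
```

```bash
python3 -m pendant '{"xyz":[[0,0,0.001],[0,0,0.001]],"twist":[0,0]}'
python3 -m pendant '{"xyz":[[0,0,0],[0,0,0],[0,0,0],[0,0,0]],"twist":[0,0,0,0]}' 0.24 20
cat > look.py <<'E'
from h import *
import sys
T,o=tool();im=read_camera('wrist')
h=cv2.cvtColor(im,cv2.COLOR_RGB2HSV);m=(((h[...,0]<=4)|(h[...,0]>172))&(h[...,1]>170)&(h[...,2]>80)).astype(np.uint8);m[:,:250]=0;m[:,390:]=0
n,l,s,c=cv2.connectedComponentsWithStats(m);i=1+np.argmax(s[1:,4]);ys,xs=np.where(l==i)
top=ys.min();row=lambda y:xs[ys==y]
a,b=row(top+12),row(top+60)
print("red top row",top,"w@+12",np.ptp(a)+1,"mid@+12",a.mean(),"mid@+30",row(top+30).mean(),"bottom",ys.max(),"yaw",o['ee_rot'][2].round(3),"z",o['position'][2].round(4),"F",o['ft_force'].round(1),"M",o['torque'].round(2),"t",o['time_s'])
if len(sys.argv)>1: cv2.imwrite(sys.argv[1],im[:,:,::-1])
E
python3 look.py
```

```text
time_s: 5.58
position: [0.5782, 0.0199, 0.1191]
ee_rot: [3.141, 0.0, 0.578]
ft_force: [-2.5, -4.1, 1.5]
grip_width: 0.175
finger_force: 50.6
time_s: 5.92
position: [0.5783, 0.0207, 0.1184]
ee_rot: [-3.141, -0.0, 0.578]
ft_force: [0.5, 0.8, -1.2]
grip_width: 0.237
finger_force: 0.0
red top row 241 w@+12 41 mid@+12 317.0 mid@+30 317.5 bottom 400 yaw 0.578 z 0.1184 F [ 0.5  0.8 -1.2] M [ 0.   -0.02  0.  ] t 5.9167
```

```bash
python3 -m pendant '{"xyz":[[0,0,0],[0,0,0],[0,0,0]],"twist":[0,-0.03,-0.06]}' 0.2 20
python3 look.py
python3 -m pendant '{"xyz":[[0,0,0],[0,0,0]],"twist":[-0.04,-0.04]}'
python3 look.py
```

```text
time_s: 6.22
position: [0.5784, 0.0198, 0.1184]
ee_rot: [3.141, 0.0, 0.639]
ft_force: [-2.0, -3.6, 0.0]
grip_width: 0.197
finger_force: 2.8
red top row 240 w@+12 41 mid@+12 320.0 mid@+30 319.85714285714283 bottom 400 yaw 0.639 z 0.1184 F [-2.  -3.6  0. ] M [-0.55  0.04 -0.08] t 6.2167
time_s: 6.43
position: [0.5784, 0.0196, 0.1184]
ee_rot: [3.141, 0.0, 0.678]
ft_force: [-0.4, -3.5, 0.8]
grip_width: 0.201
finger_force: 4.6
red top row 240 w@+12 41 mid@+12 320.0 mid@+30 320.5 bottom 400 yaw 0.678 z 0.1184 F [-0.4 -3.5  0.8] M [-0.53  0.11 -0.18] t 6.4333
```

```bash
python3 -m pendant '{"xyz":[[0,0,0],[0,0,0]],"twist":[-0.04,-0.04]}'
python3 look.py
```

```text
time_s: 6.65
position: [0.5784, 0.0197, 0.1184]
ee_rot: [3.141, 0.0, 0.717]
ft_force: [-0.3, -4.3, 0.7]
grip_width: 0.202
finger_force: 4.9
red top row 240 w@+12 41 mid@+12 320.0 mid@+30 320.34285714285716 bottom 400 yaw 0.717 z 0.1184 F [-0.3 -4.3  0.7] M [-0.66  0.07 -0.11] t 6.65
```

```bash
python3 -m pendant '{"xyz":[[0,0,0],[0,0,0]],"twist":[-0.04,-0.04]}' |grep -E "force"
python3 look.py
```

```text
ft_force: [-0.9, -5.0, 2.3]
finger_force: 5.2
red top row 240 w@+12 41 mid@+12 320.0 mid@+30 320.34285714285716 bottom 400 yaw 0.757 z 0.1184 F [-0.9 -5.   2.3] M [-0.8   0.09 -0.22] t 6.8667
```

```bash
python3 -m pendant '{"xyz":[[0,0,0],[0,0,0]],"twist":[-0.04,-0.04]}' |grep -E "force"
python3 look.py
```

```text
ft_force: [-1.1, -5.2, 1.3]
finger_force: 5.5
red top row 240 w@+12 41 mid@+12 320.0 mid@+30 320.34285714285716 bottom 400 yaw 0.797 z 0.1185 F [-1.1 -5.2  1.3] M [-0.85  0.08 -0.19] t 7.0833
```

```bash
python3 -m pendant '{"xyz":[[0,0,0],[0,0,0]],"twist":[-0.04,-0.04]}' |grep -E "force"
python3 look.py
```

```text
ft_force: [0.1, -5.6, 1.6]
finger_force: 5.5
red top row 240 w@+12 41 mid@+12 320.0 mid@+30 320.34285714285716 bottom 400 yaw 0.837 z 0.1185 F [ 0.1 -5.6  1.6] M [-0.8   0.21 -0.16] t 7.3
```

```bash
python3 -m pendant '{"xyz":[[-0.0007,0.0007,0],[-0.0007,0.0007,0]],"twist":[-0.04,-0.04]}' |grep -E "force"
python3 look.py
```

```text
ft_force: [-1.0, -3.5, 1.5]
finger_force: 4.5
red top row 239 w@+12 40 mid@+12 319.5 mid@+30 319.22222222222223 bottom 399 yaw 0.877 z 0.1184 F [-1.  -3.5  1.5] M [-0.31  0.11 -0.15] t 7.5167
```

```bash
python3 -m pendant '{"xyz":[[0,0,0],[0,0,0]],"twist":[-0.04,-0.04]}' |grep -E "force"
python3 look.py
```

```text
ft_force: [-0.0, -2.0, 2.3]
finger_force: 5.0
red top row 239 w@+12 40 mid@+12 319.5 mid@+30 319.22222222222223 bottom 399 yaw 0.917 z 0.1184 F [-0.  -2.   2.3] M [-0.3   0.11 -0.17] t 7.7333
```

```bash
python3 -m pendant '{"xyz":[[0,0,0],[0,0,0]],"twist":[-0.04,-0.04]}' |grep -E "force"
python3 look.py
```

```text
ft_force: [-1.1, -2.4, 1.8]
finger_force: 5.1
red top row 239 w@+12 40 mid@+12 319.5 mid@+30 319.22222222222223 bottom 399 yaw 0.957 z 0.1184 F [-1.1 -2.4  1.8] M [-0.23  0.09 -0.19] t 7.95
```

```bash
python3 -m pendant '{"xyz":[[0,0,0],[0,0,0]],"twist":[-0.04,-0.04]}' |grep -E "force"
python3 look.py
```

```text
ft_force: [-0.4, -0.9, 3.1]
finger_force: 5.1
red top row 239 w@+12 40 mid@+12 319.5 mid@+30 319.22222222222223 bottom 399 yaw 0.997 z 0.1183 F [-0.4 -0.9  3.1] M [-0.16  0.07 -0.15] t 8.1667
```

```bash
python3 -m pendant '{"xyz":[[0,0,0],[0,0,0]],"twist":[-0.03,-0.03]}' |grep -E "force"
python3 look.py pics/w4.png
```

```text
ft_force: [0.0, 0.1, 2.0]
finger_force: 5.6
red top row 239 w@+12 40 mid@+12 319.5 mid@+30 319.22222222222223 bottom 399 yaw 1.027 z 0.1183 F [0.  0.1 2. ] M [-0.09  0.06 -0.14] t 8.3833
```

View pics/w4.png

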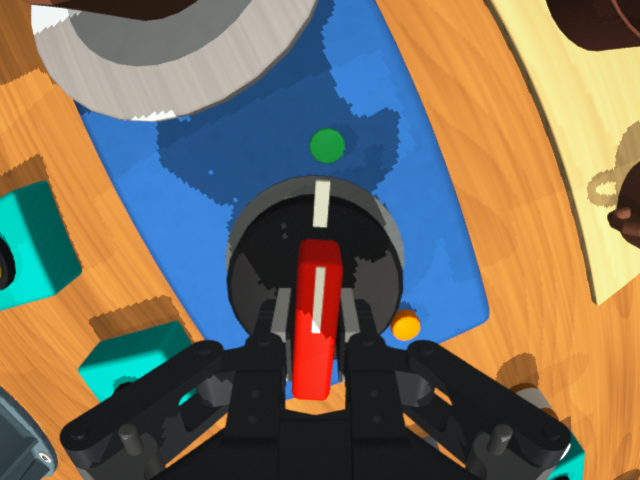

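The knob is still up (red top row 239), pointer (322,180) just past the green marker (327,146); so the notch lies beyond — keep on nudging.

```bash
python3 -m pendant '{"xyz":[[0,0,0],[0,0,0]],"twist":[-0.03,-0.03]}' |grep -E "force"
python3 look.py
```

```text
ft_force: [-0.6, -1.2, 2.4]
finger_force: 5.5
red top row 239 w@+12 40 mid@+12 319.5 mid@+30 319.22222222222223 bottom 399 yaw 1.057 z 0.1182 F [-0.6 -1.2  2.4] M [-0.01  0.02 -0.18] t 8.6
```

```bash
python3 -m pendant '{"xyz":[[0,0,0],[0,0,0]],"twist":[-0.03,-0.03]}' |grep -E "force"
python3 look.py
```

```text
ft_force: [-0.1, -0.3, 1.9]
finger_force: 6.4
red top row 239 w@+12 41 mid@+12 319.0 mid@+30 319.22222222222223 bottom 399 yaw 1.087 z 0.1182 F [-0.1 -0.3  1.9] M [-0.03  0.01 -0.22] t 8.8167
```

```bash
python3 -m pendant '{"xyz":[[0,0,0],[0,0,0]],"twist":[-0.03,-0.03]}' |grep -E "force"
python3 look.py
```

```text
ft_force: [-0.4, -1.0, 0.4]
finger_force: 6.1
red top row 239 w@+12 41 mid@+12 319.0 mid@+30 319.85714285714283 bottom 399 yaw 1.117 z 0.1182 F [-0.4 -1.   0.4] M [-0.01 -0.03 -0.16] t 9.0333
```

```bash
python3 -m pendant '{"xyz":[[0,0,0],[0,0,0]],"twist":[-0.03,-0.03]}' |grep -E "force"
python3 look.py
```

```text
ft_force: [1.2, -0.3, -0.7]
finger_force: 4.0
red top row 239 w@+12 41 mid@+12 319.0 mid@+30 319.22222222222223 bottom 399 yaw 1.147 z 0.118 F [ 1.2 -0.3 -0.7] M [ 0.07 -0.18 -0.1 ] t 9.25
```

```bash
python3 -m pendant '{"xyz":[[0,0,0],[0,0,0]],"twist":[-0.03,-0.03]}' |grep -E "force"
python3 look.py
```

```text
ft_force: [0.8, 0.5, -1.0]
finger_force: 0.4
red top row 233 w@+12 40 mid@+12 318.5 mid@+30 318.20588235294116 bottom 387 yaw 1.178 z 0.1179 F [ 0.8  0.5 -1. ] M [ 0.01  0.   -0.05] t 9.4667
```

```bash
python3 -m pendant '{"xyz":[[0,0,0],[0,0,0]],"twist":[-0.03,-0.03]}' |grep -E "force"
python3 look.py
```

```text
ft_force: [0.9, -0.1, -0.7]
finger_force: 0.3
red top row 233 w@+12 40 mid@+12 318.5 mid@+30 318.20588235294116 bottom 387 yaw 1.207 z 0.1181 F [ 0.9 -0.1 -0.7] M [ 0.05 -0.01  0.02] t 9.6833
```

The knob dropped (red top row 239→233, bottom 399→387, force gone). Open, back off upward, and look.

```bash
python3 -m pendant '{"xyz":[[0,0,0],[0,0,0],[0,0,0],[0,0,0],[0,0,0]],"twist":[0,0,0,0,0]}' 0.8 20 | grep -E "force|width"
python3 -m pendant '{"xyz":[[0,0,-0.03],[0,0,-0.06],[0,0,-0.08],[0,0,-0.08],[0,0,-0.08]],"twist":[0,0,0,0,0]}'
python3 - <<'E'
from h import *
T,o=tool();im=read_camera("wrist");np.save("w5T.npy",T);a=cv2.resize(im,(400,300),interpolation=cv2.INTER_AREA)
s=read_camera("scene")[180:300,320:480];cv2.imwrite("pics/w5.png",np.hstack([a,cv2.resize(s,(400,300),interpolation=cv2.INTER_CUBIC)])[:,:,::-1]);cv2.imwrite("w5full.png",im[:,:,::-1])
E
```

```text
ft_force: [-0.2, 0.5, 0.2]
grip_width: 0.802
finger_force: 0.0
time_s: 10.57
position: [0.5793, 0.0191, 0.1999]
ee_rot: [3.138, -0.001, 1.208]
ft_force: [-0.5, -0.2, -0.9]
grip_width: 0.803
finger_force: 0.0
```

View pics/w5.png

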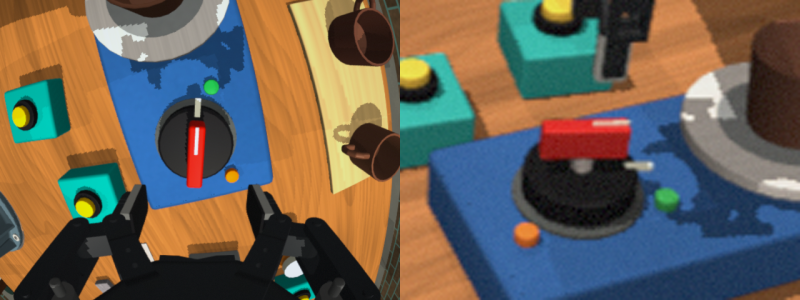

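```bash
python3 - <<'E'
from h import *
for f,tf in(("pics/w1.png","w1T.npy"),("w5full.png","w5T.npy")):
    im=cv2.imread(f);T=np.load(tf);h=cv2.cvtColor(im,cv2.COLOR_BGR2HSV)
    m=(((h[...,0]<=4)|(h[...,0]>172))&(h[...,1]>170)&(h[...,2]>80)).astype(np.uint8);m[:,:250]=0;m[:,390:]=0
    n,l,s,c=cv2.connectedComponentsWithStats(m);i=1+np.argmax(s[1:,4]);print(f,s[i],c[i].round(1),T[:3,3].round(4))
    x=(l==i).sum(1);print("mean width rows",x[x>10][8:30].mean(), cv2.minAreaRect(np.argwhere(l==i)[:,::-1].astype(np.float32)))
rel([.508,-.271,.20],1.208-1.3)
E
```

```text
pics/w1.png [ 297  187   28  107 2521] [310.2 242.1] [0.5743 0.0171 0.2009]
mean width rows 21.363636363636363 ((310.5, 240.0), (106.0, 27.0), 90.0)
w5full.png [ 299  193   30  107 2472] [312.8 248.3] [0.5793 0.0191 0.1999]
mean width rows 21.0 ((313.1217041015625, 246.20095825195312), (27.626073837280273, 106.46463775634766), 2.4895529747009277)
shift [-0.2961  0.038  -0.0028] twist 1.3
```

```bash
python3 -m pendant '{"xyz":[[-0.03,0.004,0],[-0.06,0.008,0],[-0.09,0.012,0],[-0.12,0.016,0],[-0.15,0.02,0]],"twist":[0.12,0.24,0.36,0.48,0.6]}' 0 20 | grep -E "pos|rot"
python3 -c "
from h import *
rel([.508,-.271,.20],0)"
```

```text
position: [0.5423, -0.1288, 0.1964]
ee_rot: [-3.139, 0.002, 0.602]
shift [-0.1088  0.0978 -0.0037] twist 0.602
```

```bash
python3 -m pendant '{"xyz":[[-0.022,0.02,0],[-0.044,0.04,0],[-0.066,0.06,0],[-0.088,0.08,0],[-0.108,0.097,0]],"twist":[0.12,0.24,0.36,0.48,0.6]}' | grep -E "pos|rot"
python3 -m pendant '{"xyz":[[0,0,0],[0,0,0],[0,0,0]],"twist":[0,0,0]}'
python3 - <<'E'
from h import *
T,o=tool();im=read_camera("wrist");cv2.imwrite("pics/w6.png",im[:,:,::-1])
b=blobs(im,(24,150,120),(33,255,255),60);print(b)
for c,a in b: print(wplane(T,*c,.072).round(4))
E
```

```text
position: [0.5091, -0.2706, 0.1963]
ee_rot: [-3.14, 0.002, 0.001]
time_s: 11.75
position: [0.5099, -0.2686, 0.1968]
ee_rot: [-3.139, 0.002, 0.009]
ft_force: [0.7, 0.3, 0.1]
grip_width: 0.0
finger_force: 0.0
[([512.2, 32.0], 945), ([321.0, 224.1], 1302), ([79.3, 341.7], 430), ([513.9, 350.1], 492), ([633.1, 405.9], 163), ([629.4, 426.1], 337)]
[ 0.6659 -0.4181  0.072 ]
[ 0.5086 -0.2726  0.072 ]
[ 0.3811 -0.0268  0.072 ]
[ 0.3819 -0.4656  0.072 ]
[ 0.2368 -0.7422  0.072 ]
[ 0.1853 -0.7686  0.072 ]
```

View pics/w6.png

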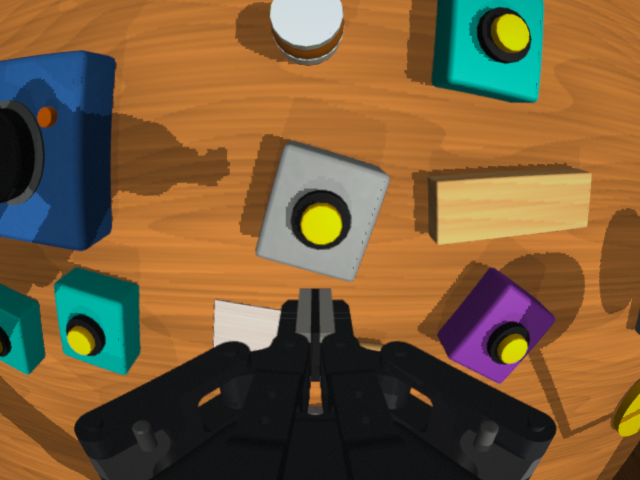

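The grey box's yellow button is at pixel (321,224), i.e. (0.509,-0.273), agreeing with the top view. Descend and press.

```bash
python3 -m pendant '{"xyz":[[-0.001,0.004,0.035],[-0.001,0.004,0.07],[-0.001,0.004,0.1],[-0.001,0.004,0.115],[-0.001,0.004,0.115]],"twist":[0,0,0,0,0]}'
python3 -m pendant '{"xyz":[[0,0,0.003],[0,0,0.006],[0,0,0.009],[0,0,0.012],[0,0,0.012]],"twist":[0,0,0,0,0]}'
```

```text
time_s: 12.22
position: [0.5071, -0.2697, 0.0786]
ee_rot: [-3.136, 0.007, 0.01]
ft_force: [-0.1, 0.2, -0.5]
grip_width: -0.0
finger_force: 0.0
time_s: 12.63
position: [0.5101, -0.2737, 0.0719]
ee_rot: [3.141, -0.001, 0.008]
ft_force: [0.8, 1.0, 1.4]
grip_width: -0.002
finger_force: 0.7
```

```bash
python3 -m pendant '{"xyz":[[0,0,0.002],[0,0,0.004],[0,0,0.006],[0,0,0.006]],"twist":[0,0,0,0]}'
python3 -m pendant '{"xyz":[[0,0,0.001],[0,0,0.002],[0,0,0.002]],"twist":[0,0,0]}'
```

```text
time_s: 12.97
position: [0.5102, -0.2738, 0.0661]
ee_rot: [3.141, -0.001, 0.008]
ft_force: [0.4, 1.4, 5.1]
grip_width: 0.003
finger_force: 2.4
time_s: 13.22
position: [0.5103, -0.2739, 0.0658]
ee_rot: [3.141, -0.001, 0.008]
ft_force: [-5.1, 4.2, 19.2]
grip_width: 0.001
finger_force: 9.5
```

Bottomed at z 0.0658 with 19 N. Withdraw and check the knob once more.

```bash
python3 -m pendant '{"xyz":[[0,0,-0.01],[0,0,-0.04],[0,0,-0.08],[0,0,-0.12],[0,0,-0.12]],"twist":[0,0,0,0,0]}'
python3 -m pendant '{"xyz":[[0,0,0],[0,0,0],[0,0,0]],"twist":[0,0,0]}'
python3 - <<'E'
from h import *
im=read_camera("scene");old=cv2.imread("pics/scene0.png")[:,:,::-1]
f=lambda a:cv2.resize(a[130:400,60:540],None,fx=.83,fy=1.5)
cv2.imwrite("pics/end.png",np.hstack([f(old),f(im)])[:,:,::-1])
E
```

```text
time_s: 13.63
position: [0.5132, -0.2765, 0.1921]
ee_rot: [3.133, -0.01, 0.008]
ft_force: [1.3, -1.4, 1.3]
grip_width: 0.003
finger_force: 0.0
time_s: 13.88
position: [0.5085, -0.2726, 0.1814]
ee_rot: [-3.139, 0.003, 0.008]
ft_force: [0.1, 0.1, -0.2]
grip_width: 0.001
finger_force: 0.0
```

View pics/end.png

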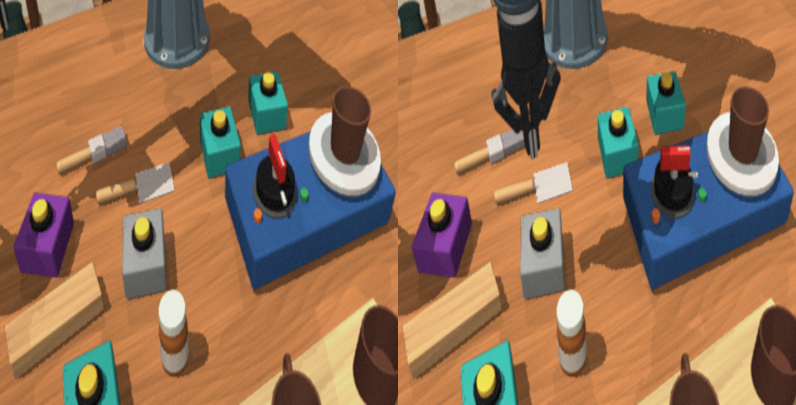

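Before/after: the knob is down and points to the green side, the button is out again, and the cup, jar, scraper and batten are unmoved.

```bash
python3 -c "
from bench import *
print(hand_in())"
```

```text
the job is handed in; nothing more can be done
None
```

The selector knob is seated in the green gear's notch, the grey box's start button was pressed to its stop and released, the cup, jar, scraper and batten show no movement in the before and after pictures, and the job was handed in at about 14 s.

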